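# Check the copper casket's corner with the square

### The arm

A 6-joint arm with a two-finger parallel gripper is mounted at the origin on the work surface. World frame = base frame: x ahead of the robot, y to its left, z up, the work surface at z = 0. Lengths are in m, angles in rad, forces in N, time in s.
With the tool pointing down it reaches from about 0.3 to 0.775 m from the base axis. Payload 14.6 kg.
Tool frame: the origin (TCP) lies at the very end of the fingers, on their centre line; the grasp point (between the pads) lies 19 mm behind it; z points along the fingers, y is the line along which they close (so a half turn about z gives the same grasp; the last joint's range is limited). The gripper opens to 94 mm and grips with 3 to 60 N. Pads are 16 mm wide; open, the fingers measure 119 mm over their backs; the gripper's body (75 mm by 177 mm) begins 78 mm behind the grasp point.
Start: joints at [1.233, 0.3, 1.521, -0, 1.321, -0.067], TCP at [0.147, 0.53, 0.205] pointing down, gripper open.
Joint ranges: [-3.03, 3.03], [-0.79, 2.21], [0.23, 2.52], [-1.04, 4.18], [0, 3.07], [-2.55, 2.55]. Speed limits (rad/s): [2.22, 2.22, 2.57, 3.14, 3.14, 3.14].

### API

Orientations are given as a unit quaternion [x, y, z, w].
In Python, from plant import r, optics, job gives the robot as it stands. The module is installed in compiled form; this text tells all that it offers.
- The arm moves only by the shell command python3 -m handwheel 'ROWS' [FORCE]. ROWS is JSON, a list of rows, each a list of 3 entries, a list of its own where there are three numbers: the finger opening in mm, from 0 to 94, then the shift along the tool's x, y, z in mm, then the turn, a rotation vector about the tool's x, y, z in degrees. A call has 1 to 12 rows; each row is the pose to reach, as a shift and turn from the pose commanded when the call began, along the tool's axes at that moment; what a row does not reach only later rows make up. A row lasts 1/8 s, in which the tool goes at most 62.5 mm and 10.7 degrees, less where a joint would pass 70% of its speed; a pose out of reach is approached as far as the arm can. A call with a gripper value outside its range is refused whole. The fingers move at their own pace and stop on an object; FORCE is the grip in N (left out, the last holds). Time passes only in rows, so rows that repeat a pose let the fingers close. It gives the time, the measured TCP pose, the force, the opening and the grip force at its end, in the units of the state.
- r.observe(): the state, without advancing time (a new reading comes with each control period).
- optics.grab_frame(name): name is "scene" or "top" or "wrist"; returns a dict with "color" (420x560x3 uint8, red, green, blue), "fovy" (degrees; the focal length in pixels is half the picture's height over the tangent of half this angle, whatever the lens; pixels are square), "cx", "cy" (the principal point, pixels), "k1" (the pictures are not rectified: a ray, as slopes to the right and down, at radius r is drawn at 1 + k1 r^2 times it, then the intrinsics apply), "R" (3x3) and "t" (3): a world point X has camera coordinates R X + t; the wrist camera has in their place "mount" (4x4, takes a point from camera to tool coordinates, whose origin is the TCP and whose axes are the flange's). Camera axes: x right, y down, z forward; pixel columns grow to the right and rows downward; lengths in m; the calibration is good to about 2 mm. A picture is of the moment at which its call begins: read the wrist's pose just before it. There is no depth.
- job.hand_in(): hands the job in; it is judged then, once.
The state is a dict: "time_s": time; "q": joint angles; "dq": joint speeds; "joint_torque": joint torques, N m; "tool_pos": TCP position; "tcp_rot": TCP orientation; "force": force on the tool from outside, world axes, zero at the start; "moment": the same for the moment, N m; "width": finger opening in m; "grip_force": force on a finger pad.
Only numpy, scipy, OpenCV 4.12 (cv2) and the standard library are available. Lean on these libraries where they do the work, as an engineer would, in place of code of your own. Each camera call takes 0.05 s, during which the arm holds its last target. There are 200 camera calls.

### The job

Take the L-shaped metal square by its red handle and, with it flat on the bench, press it around the corner of the copper casket that points to the robot (the one with the small brass corner plate on the lid), so that both arms of the square bear on the two faces at the same moment, flush and without gaps. Hold it pressed for a moment, then let go and leave the square lying snug around that corner. The pale wooden casket is not the one to check.

Things in the scene. Friction and masses are not known exactly. Their poses are not given: they have to be found in the camera images.
- square: Loose L-shaped aluminium square, 0.35 kg, lying flat: arms 12 mm high, 30 wide, 100 long inside. Origin: inner corner of the L, underside. +z up, +x bisects the L, heel to open side; arms run at +45 (left) and -45 deg to it. Upright red handle, 32 mm along x, 20 along y, z 18 to 60 mm, centre x -28, y 0 mm; grip from above, fingers closing along y. Its rubber mount gives 6 mm in x and y, 1 N/mm.
- casket: Copper casket fixed to the bench: box 110 x 110 mm, 55 high, lid knob to 73. Origin: foot of the corner to check, at bench level; it points roughly to the robot and has a 24 mm brass plate on the lid. +z up, +x is the diagonal into the casket; faces run at +45 and -45 deg to +x. Square home: origins and +x coincide. A like wooden casket stands on the other side; they may swap places.
- square_left_arm: The square's left arm, rigidly part of it. Origin: middle of its inner face (50 mm from the inner corner), underside; +x along the arm away from the corner, +y outwards through its 30 mm width. Its inner face must bear on the casket's face at +45 degrees.
- square_right_arm: The square's right arm, rigidly part of it. Origin: middle of its inner face (50 mm from the inner corner), underside; +x along the arm away from the corner, -y outwards through its 30 mm width. Its inner face must bear on the casket's face at -45 degrees.
Mind the look-alikes: they are no part of the job. Several things have the shape of the square; the one meant has the colours described above. What is shaped like the casket but green is not meant.

How it is judged:
On the way:
1. the square, held in the fingers and flat on the bench, is pressed around the copper casket's marked corner with both arms bearing on the two faces together (contact force between each of square_left_arm, square_right_arm and casket above 0.5 N and contact force between the fingers and square above 1 N and horizontal distance between square and casket below 0.01 m and angle between the x axis of square and the x axis of casket, either way round below 0.175 rad and height (world z) of square below 0.012 m), for 0.2 s.
At the end, for the whole second after the job is handed in: After the press (both arms bearing on the two faces with over 0.5 N each for 0.2 s while held), the square lies released and at rest flat on the bench, its inner corner within 10 mm of the copper casket's marked corner and its direction within 10 degrees of the casket's (horizontal distance between square and casket below 0.01 m and angle between the x axis of square and the x axis of casket, either way round below 0.175 rad and height (world z) of square below 0.006 m and angle between square's own z axis and vertical below 0.1 rad and linear speed of square below 0.02 m/s and not (contact force between the fingers and square above 0.05 N)); the robot touches nothing.
It also fails if it takes over 38 s, if anything falls off the work surface, if the arm or the gripper's body presses on something with over 40 N, if the wrist force passes 120 N, or if a joint passes its speed limit or range.

## Working session

There is one attempt and no reset: what is moved stays moved. The work goes in short steps, Python scripts to look and compute and a shell command to move; the robot and the scene stay as the last step left them, time stands still between calls to the robot, and variables do not carry over. Pictures are saved under pics/ and viewed, at most 10 in all, crops included, and the job is handed in when it is done.

```bash
mkdir -p pics; cat > h.py <<'E'
import numpy as np, cv2
from plant import r, optics, job
from scipy.spatial.transform import Rotation as Ro
def grab(n):
    s=r.observe(); f=optics.grab_frame(n)
    if 'mount' in f:
        T=np.eye(4);T[:3,:3]=Ro.from_quat(s['tcp_rot']).as_matrix();T[:3,3]=s['tool_pos']
        M=T@np.array(f['mount']); f['R']=M[:3,:3].T; f['t']=-f['R']@M[:3,3]
    return f
def K(f):
    h=f['color'].shape[0]; F=h/2/np.tan(np.radians(f['fovy'])/2)
    return np.array([[F,0,f['cx']],[0,F,f['cy']],[0,0,1.]])
def cast(f,uv,z):
    d=np.array([f['k1'],0,0,0.])
    n=(np.array(uv,float).reshape(-1,2)-[f['cx'],f['cy']])/K(f)[0,0]
    x=n.copy()
    for _ in range(30): x=n/(1+f['k1']*(x**2).sum(1,keepdims=True))
    R=np.array(f['R']);t=np.array(f['t']); D=np.c_[x,np.ones(len(x))]@R; C=-R.T@t
    return C+D*((z-C[2])/D[:,2])[:,None]
def proj(f,X):
    c=np.array(X).reshape(-1,3)@np.array(f['R']).T+f['t']; x=c[:,:2]/c[:,2:]
    return x*(1+f['k1']*(x**2).sum(1,keepdims=True))*K(f)[0,0]+[f['cx'],f['cy']]
def save(f,n): cv2.imwrite('pics/'+n,f['color'][:,:,::-1])
E
python3 - <<'E'
from h import *
for n in('top','scene'):
    f=grab(n); save(f,n+'1.png'); print(n,f['fovy'],f['k1'],-np.array(f['R']).T@f['t'])
print(r.observe())
E
```

```text
top 53.1017886813073 -0.01628593801355359 [ 0.28891802 -0.05515786  1.00615141]
scene 44.55585309463908 -0.08270999983812766 [ 1.19953268 -0.46882551  0.58296629]
{'time_s': 0.1, 'q': array([ 1.23342453e+00,  3.00441368e-01,  1.52153722e+00, -3.50450748e-06,
        1.32068890e+00, -6.66348763e-02]), 'dq': array([ 0.00043914, -0.00198349, -0.00175514, -0.00031503, -0.00070629,
        0.00070025]), 'joint_torque': array([ 2.63386770e-03, -5.32638574e+01, -3.53286481e+01,  7.10228132e-02,
        2.35117658e-02,  7.91402613e-06]), 'tool_pos': array([0.14703502, 0.52973137, 0.20492119]), 'tcp_rot': array([ 1.34954959e-01,  9.90851588e-01, -5.26833971e-04, -1.06161042e-04]), 'force': array([-0.02859375, -0.71913127, -0.83276266]), 'moment': array([0.06302324, 0.02803961, 0.03025111]), 'grip_force': 0.0, 'width': 0.09405669226835746}
```

View pics/top1.png

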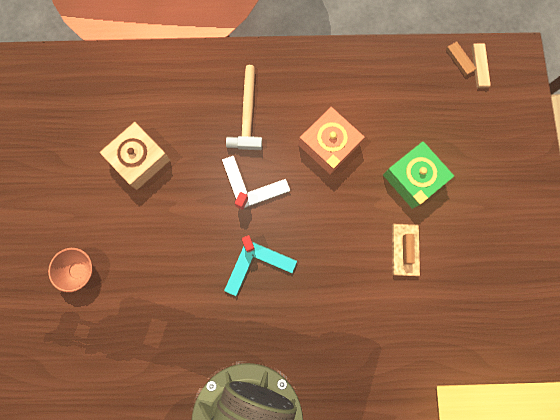

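View pics/scene1.png

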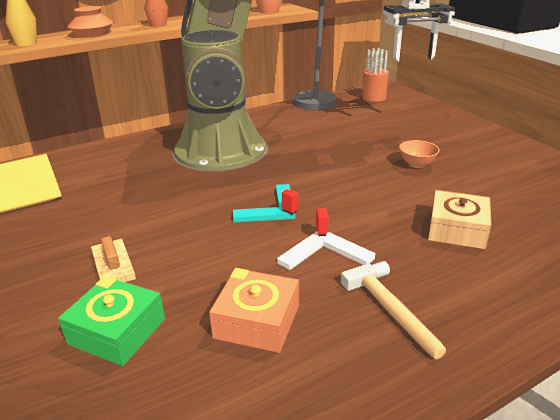

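The top view shows the aluminium square (white arms) with its red handle near (241,200), the copper casket at (332,138) and its brass plate at (333,161). The cyan square and the green casket are decoys.

```bash
python3 - <<'E'
from h import *
f=grab('top'); im=f['color']; hsv=cv2.cvtColor(im,cv2.COLOR_RGB2HSV)
def big(m,x0,x1,y0,y1):
    z=np.zeros_like(m); z[y0:y1,x0:x1]=m[y0:y1,x0:x1]
    c,_=cv2.findContours(z,cv2.RETR_EXTERNAL,cv2.CHAIN_APPROX_NONE); return max(c,key=cv2.contourArea)
w=((hsv[...,1]<60)&(hsv[...,2]>150)).astype(np.uint8)
red=((np.abs(im-np.array([200,20,20.])).max(2)<70)).astype(np.uint8)
z=np.zeros_like(w); z[152:215,215:295]=w[152:215,215:295]
cs,_=cv2.findContours(z,cv2.RETR_EXTERNAL,cv2.CHAIN_APPROX_NONE)
for c in cs:
    if cv2.contourArea(c)>80:
        b=cv2.boxPoints(cv2.minAreaRect(c)); print('white',cv2.contourArea(c)); print(b.round(1).tolist(),cast(f,b,.012).round(4).tolist())
        print(' poly',cv2.approxPolyDP(c,3,True)[:,0].tolist())
c=big(red,225,260,185,215); b=cv2.boxPoints(cv2.minAreaRect(c)); print('red',b.round(1).tolist(),cast(f,b.mean(0),.06))
o=((hsv[...,0]<14)&(hsv[...,1]>90)&(hsv[...,2]>150)).astype(np.uint8)
c=big(o,290,372,95,180); hull=cv2.convexHull(c); p=cv2.approxPolyDP(hull,3,True)[:,0]; print('cop',p.tolist(),cast(f,p,.055).round(4).tolist())
y=((hsv[...,0]>18)&(hsv[...,0]<32)&(hsv[...,1]>100)&(hsv[...,2]>150)).astype(np.uint8)
c=big(y,318,350,154,175); b=cv2.boxPoints(cv2.minAreaRect(c)); print('brass',b.round(1).tolist(),cast(f,b,.055).round(4).tolist())
crop=cv2.resize(im[90:215,215:375],None,fx=4.9,fy=4.7,interpolation=cv2.INTER_CUBIC); cv2.imwrite('pics/c.png',crop[:,:,::-1])
E
```

```text
white 963.0
[[221.1999969482422, 159.3000030517578], [271.8999938964844, 140.89999389648438], [289.79998779296875, 190.3000030517578], [239.1999969482422, 208.8000030517578]] [[0.6039, 0.0557, 0.012], [0.6488, -0.0701, 0.012], [0.5217, -0.1107, 0.012], [0.479, 0.0127, 0.012]]
 poly [[222, 159], [235, 197], [240, 191], [248, 195], [245, 206], [289, 190], [284, 179], [247, 193], [233, 156]]
red [[234.10000610351562, 203.6999969482422], [246.0, 194.0], [251.6999969482422, 201.0], [239.89999389648438, 210.6999969482422]] [[0.48454022 0.00061514 0.06      ]]
cop [[371, 95], [371, 138], [320, 179], [290, 179], [290, 95]] [[0.7453, -0.3135, 0.055], [0.6353, -0.3059, 0.055], [0.5372, -0.1796, 0.055], [0.5388, -0.1096, 0.055], [0.7493, -0.1163, 0.055]]
brass [[326.0, 161.0], [333.0, 154.0], [340.0, 161.0], [333.0, 168.0]] [[0.5806, -0.1958, 0.055], [0.5975, -0.2131, 0.055], [0.5799, -0.2288, 0.055], [0.5632, -0.2114, 0.055]]
```

View pics/c.png

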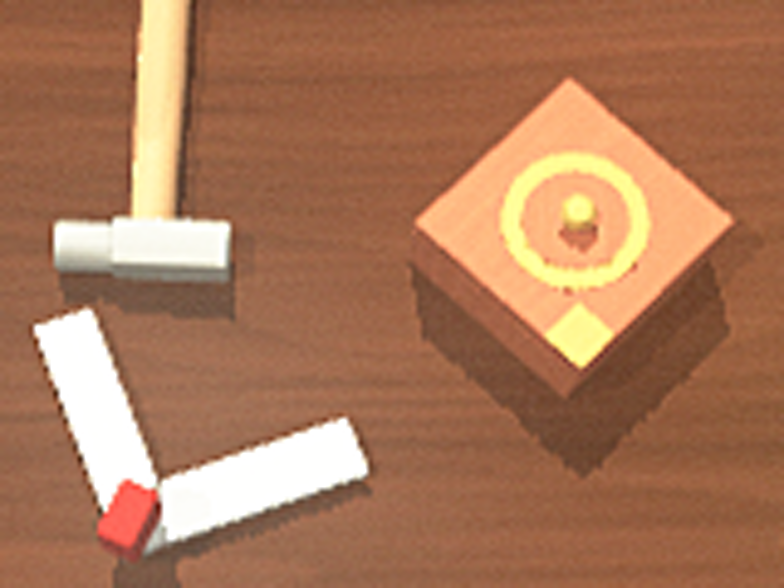

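The crop shows the casket lid corners at about px (300,137), (331,107), (365,137) and the marked one at (334,168). The square's inner corner is at about (247,193), with arm tips at (233,156) and (284,179).

```bash
python3 - <<'E'
from h import *
f=grab('top')
P=cast(f,[[299.7,137.2],[331.3,106.6],[364.6,136.8],[333.8,168.3]],.055)[:,:2]
L,T,R_,B=P; print(P.round(4).tolist())
print('edges',[np.linalg.norm(P[i]-P[i-1]).round(4) for i in range(4)])
d=T-B; d2=L-R_; print('yaw diag',np.degrees(np.arctan2(d[1],d[0])),np.degrees(np.arctan2(-d2[0],d2[1])),'corner',P.mean(0)-.0778*d/np.linalg.norm(d))
s=cast(f,[[233,156],[247,193],[284,179],[222,159],[289,190]],.012)[:,:2]
a,b=s[0]-s[1],s[2]-s[1]; print('square',s.round(4).tolist(),[np.degrees(np.arctan2(v[1],v[0])) for v in (a,b)],np.linalg.norm(a),np.linalg.norm(b))
o=r.observe(); print(Ro.from_quat(o['tcp_rot']).as_matrix().round(3))
E
```

```text
[[0.6409, -0.1359], [0.7171, -0.2152], [0.6386, -0.2908], [0.5624, -0.2132]]
edges [np.float64(0.1102), np.float64(0.1099), np.float64(0.1089), np.float64(0.1087)]
yaw diag -0.721147181138218 -0.8435879243978717 corner [ 0.56196141 -0.21280345]
square [[0.6117, 0.0266], [0.5174, -0.0067], [0.5504, -0.0974], [0.6046, 0.0538], [0.5226, -0.1087]] [np.float64(19.45186270013893), np.float64(-70.0183874033686)] 0.10000273819703391 0.09652168283360892
[[-0.964  0.267 -0.   ]
 [ 0.267  0.964 -0.001]
 [ 0.    -0.001 -1.   ]]
```

```bash
python3 -m handwheel '[[94,[-45,-42,0],[0,0,5]],[94,[-90,-85,0],[0,0,10]],[94,[-135,-127,0],[0,0,10]],[94,[-180,-170,0],[0,0,10]],[94,[-225,-212,0],[0,0,10]],[94,[-270,-255,0],[0,0,10]],[94,[-315,-297,0],[0,0,10]],[94,[-360,-340,0],[0,0,10]],[94,[-405,-382,0],[0,0,10]],[94,[-453,-425,0],[0,0,10]],[94,[-453,-425,0],[0,0,10]],[94,[-453,-425,0],[0,0,10]]]'
python3 - <<'E'
from h import *
f=grab('wrist'); save(f,'w1.png'); o=r.observe(); print(o['tool_pos'],Ro.from_quat(o['tcp_rot']).as_matrix().round(3).tolist(),np.array(f['mount']).round(3).tolist())
E
```

```text
time_s: 1.7
tool_pos: [0.4696, -0.0005, 0.2052]
tcp_rot: [0.221, 0.975, 0.0, -0.0]
force: [0.1, -0.6, -0.3]
width: 0.0943
grip_force: 0.0
[4.69482997e-01 2.54714768e-05 2.05364899e-01] [[-0.903, 0.43, -0.0], [0.43, 0.903, 0.0], [0.0, -0.0, -1.0]] [[0.0, -0.971, -0.24, 0.07], [1.0, 0.0, 0.001, -0.0], [-0.0, -0.24, 0.971, -0.18], [0.0, 0.0, 0.0, 1.0]]
```

View pics/w1.png

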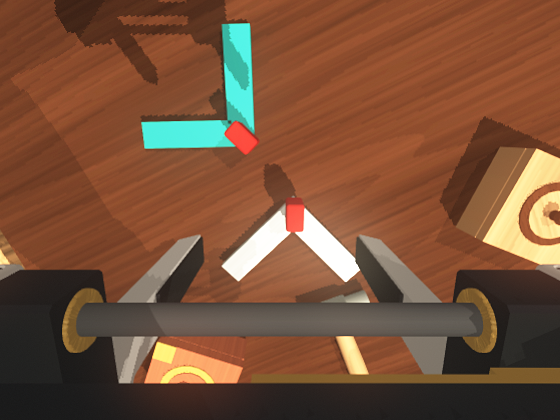

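The wrist view shows the handle upright at (294,215), with arm tips near (238,270) and (350,270), so its yaw is close to the tool's.

```bash
python3 - <<'E'
from h import *
f=grab('wrist'); im=f['color'].astype(int); hsv=cv2.cvtColor(f['color'],cv2.COLOR_RGB2HSV)
m=((im[...,0]>120)&(im[...,1]<90)&(im[...,2]<90)&(np.arange(560)[None]>275)&(np.arange(560)[None]<320)).astype(np.uint8); m[:190]=0;m[240:]=0
print('red V by row',[(y,int(im[y,285:303,0].mean()),int(m[y].sum())) for y in range(196,236,2)])
c=max(cv2.findContours(m,0,1)[0],key=cv2.contourArea); b=cv2.boxPoints(cv2.minAreaRect(c)); print(b.round(1).tolist()); print(cast(f,b,.06).round(4).tolist())
w=((hsv[...,1]<60)&(hsv[...,2]>150)).astype(np.uint8); w[:195]=0; w[285:]=0; w[:,:215]=0; w[:,365:]=0
for c in cv2.findContours(w,0,1)[0]:
    if cv2.contourArea(c)>200:
        p=cv2.approxPolyDP(c,3,True)[:,0]; print(p.tolist(), cast(f,p,.012)[:,:2].round(4).tolist())
E
```

```text
red V by row [(196, 139, 10), (198, 155, 21), (200, 157, 19), (202, 158, 18), (204, 174, 19), (206, 238, 21), (208, 246, 9), (210, 246, 9), (212, 246, 5), (214, 246, 5), (216, 247, 4), (218, 248, 5), (220, 248, 4), (222, 248, 3), (224, 249, 1), (226, 250, 1), (228, 251, 1), (230, 252, 1), (232, 251, 0), (234, 215, 0)]
[[270.29998779296875, 206.60000610351562], [294.70001220703125, 189.5], [312.29998779296875, 214.8000030517578], [288.0, 231.8000030517578]]
[[0.4708, -0.0113, 0.06], [0.4651, 0.0204, 0.06], [0.4987, 0.0261, 0.06], [0.5049, -0.0061, 0.06]]
[[304, 209], [303, 230], [295, 233], [347, 280], [359, 269], [354, 258]] [[0.5012, 0.0191], [0.5256, 0.0067], [0.5248, -0.0041], [0.6134, 0.0306], [0.6056, 0.0508], [0.5885, 0.0507]]
[[283, 205], [222, 264], [235, 279], [289, 233], [284, 228]] [[0.4853, -0.0023], [0.5224, -0.1076], [0.5486, -0.1022], [0.5215, -0.011], [0.5128, -0.0139]]
```

```bash
python3 - <<'E'
from h import *
f=grab('wrist')
H=cast(f,[[294.5,218.7],[294.5,205],[294.5,232.5],[285.5,218],[303.5,218]],.06); print(H.round(4).tolist(),'yaw',np.degrees(np.arctan2(*(H[2]-H[1])[[1,0]])))
print(cast(f,[[292,230.5]],.012))
o=r.observe(); R=Ro.from_quat(o['tcp_rot']).as_matrix(); print('shift tool mm',R.T@(H[0]-o['tool_pos'])*1000)
E
```

```text
[[0.4945, 0.0069, 0.06], [0.4805, 0.0133, 0.06], [0.5089, 0.0003, 0.06], [0.4895, -0.0016, 0.06], [0.498, 0.0161, 0.06]] yaw -24.734348457030364
[[ 0.52029812 -0.00588199  0.012     ]]
shift tool mm [-19.67132306  16.65204633 145.62125418]
```

```bash
python3 -m handwheel '[[70,[-20,17,40],[0,0,0]],[70,[-20,17,90],[0,0,0]],[70,[-20,17,130],[0,0,0]],[70,[-20,17,160],[0,0,0]],[70,[-20,17,182],[0,0,0]],[70,[-20,17,182],[0,0,0]],[70,[-20,17,182],[0,0,0]],[10,[-20,17,182],[0,0,0]],[10,[-20,17,182],[0,0,0]],[10,[-20,17,182],[0,0,0]],[10,[-20,17,182],[0,0,0]],[10,[-20,17,182],[0,0,0]]]' 35
python3 -m handwheel '[[10,[0,0,0],[0,0,0]],[10,[0,0,-10],[0,0,0]],[10,[0,0,-20],[0,0,0]],[10,[0,0,-20],[0,0,0]]]'
python3 -c "
from h import *
o=r.observe();print(o['tool_pos'],o['force'],o['moment'],o['width'],o['grip_force']);R=Ro.from_quat(o['tcp_rot']).as_matrix();print(R.round(3).tolist());save(grab('wrist'),'w2.png');save(grab('scene'),'s2.png')"
```

```text
time_s: 3.35
tool_pos: [0.4953, 0.006, 0.0235]
tcp_rot: [0.221, 0.975, 0.0, -0.0]
force: [0.7, -0.2, 0.3]
width: 0.0231
grip_force: 0.0
time_s: 3.85
tool_pos: [0.4958, 0.006, 0.0444]
tcp_rot: [0.221, 0.975, 0.0, 0.001]
force: [0.3, 0.2, -3.3]
width: 0.0199
grip_force: 35.0
[0.49576705 0.00595404 0.04441974] [ 0.30302402  0.16724742 -3.29198499] [0.00702259 0.09833824 0.00021454] 0.01993751344916489 34.98650372028351
[[-0.902, 0.431, 0.002], [0.431, 0.902, -0.0], [-0.001, 0.001, -1.0]]
```

View pics/w2.png

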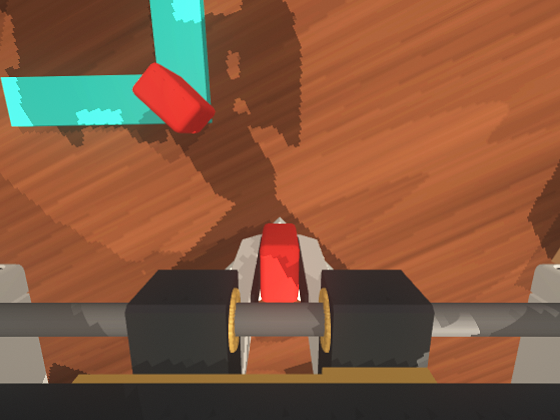

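```bash
python3 -m handwheel '[[10,[0,0,-30],[0,0,0]],[10,[0,0,-70],[0,0,0]],[10,[-20,-40,-80],[0,0,-6]],[10,[-40,-80,-80],[0,0,-12]],[10,[-60,-120,-80],[0,0,-18]],[10,[-75,-160,-80],[0,0,-24.7]],[10,[-92,-198,-80],[0,0,-24.7]],[10,[-92,-198,-80],[0,0,-24.7]],[10,[-92,-198,-40],[0,0,-24.7]],[10,[-92,-198,-5],[0,0,-24.7]],[10,[-92,-198,10],[0,0,-24.7]],[10,[-92,-198,10],[0,0,-24.7]]]'
python3 -c "
from h import *
o=r.observe();print(o['tool_pos'],o['force'],o['moment'],o['width'],o['grip_force']);R=Ro.from_quat(o['tcp_rot']).as_matrix();print(R.round(3).tolist());save(grab('wrist'),'w3.png');save(grab('scene'),'s3.png');save(grab('top'),'t3.png')
import cv2;a=cv2.imread('pics/t3.png')[90:240,240:400];b=cv2.imread('pics/s3.png')[150:350,150:400]
cv2.imwrite('pics/m3.png',np.hstack([cv2.resize(a,(400,375)),cv2.resize(b,(400,375))]))"
```

```text
time_s: 5.45
tool_pos: [0.4929, -0.2119, 0.0331]
tcp_rot: [0.007, 1.0, 0.0, -0.001]
force: [1.1, 0.2, -4.4]
width: 0.02
grip_force: 35.0
[ 0.49287402 -0.21193832  0.03310509] [ 1.07312002  0.19320227 -4.36344997] [ 0.00151284  0.07805921 -0.05414773] 0.019968123193188317 34.98636603355408
[[-1.0, 0.014, -0.001], [0.014, 1.0, 0.001], [0.001, 0.001, -1.0]]
```

View pics/m3.png

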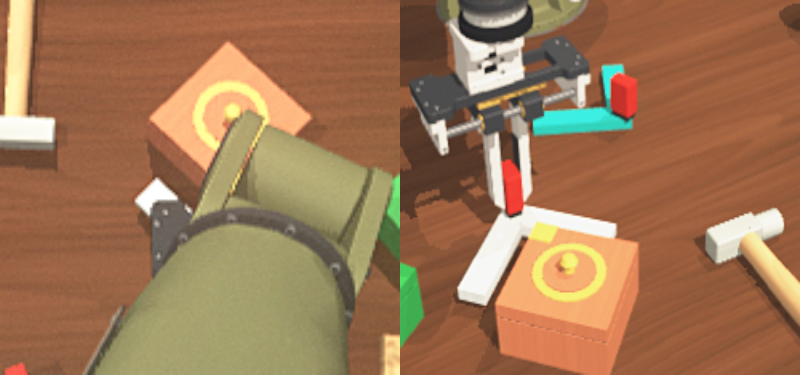

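View pics/w3.png

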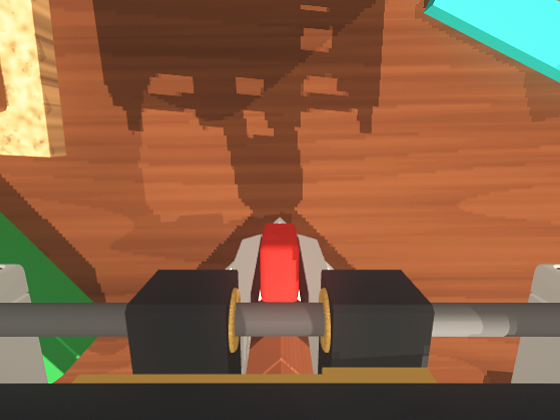

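The square is held level about 40 mm short of the brass-plated corner and parallel to its faces. I'll lower it and slide it in.

```bash
python3 -m handwheel '[[10,[0,0,5],[0,0,0]],[10,[0,0,10],[0,0,0]],[10,[0,0,10],[0,0,0]],[10,[-10,0,10],[0,0,0]],[10,[-20,0,10],[0,0,0]],[10,[-30,0,10],[0,0,0]],[10,[-34,0,10],[0,0,0]],[10,[-34,0,10],[0,0,0]]]'
python3 -m handwheel '[[10,[-2,0,0],[0,0,0]],[10,[-4,0,0],[0,0,0]],[10,[-4,0,0],[0,0,0]]]'
python3 -c "
from h import *
o=r.observe();print(o['tool_pos'],o['force'],o['moment'],o['width'])"
```

```text
time_s: 6.6
tool_pos: [0.5273, -0.2128, 0.0234]
tcp_rot: [0.007, 1.0, -0.0, 0.0]
force: [-0.3, -0.7, 0.7]
width: 0.02
grip_force: 35.0
time_s: 6.98
tool_pos: [0.5311, -0.2129, 0.0235]
tcp_rot: [0.007, 1.0, -0.0, 0.0]
force: [-0.5, -0.1, -0.1]
width: 0.02
grip_force: 35.0
[ 0.53110958 -0.21290635  0.02347894] [-0.46546358 -0.05541706 -0.14097149] [0.0158947  0.17959496 0.02721062] 0.020047744075088705
```

```bash
for i in 1 2 3; do :; done; python3 -m handwheel '[[10,[-2,0,0],[0,0,0]],[10,[-2,0,0],[0,0,0]]]'; python3 -c "
from h import *
o=r.observe();print(o['tool_pos'],o['force'],o['moment'])"
python3 -m handwheel '[[10,[-2,0,0],[0,0,0]],[10,[-2,0,0],[0,0,0]]]'; python3 -c "
from h import *
o=r.observe();print(o['tool_pos'],o['force'],o['moment'])"
```

```text
time_s: 7.22
tool_pos: [0.5332, -0.2129, 0.0235]
tcp_rot: [0.007, 1.0, -0.0, 0.0]
force: [-1.3, -0.4, -0.3]
width: 0.0198
grip_force: 35.0
[ 0.53318012 -0.21292047  0.0234797 ] [-1.25059919 -0.43558371 -0.32742967] [0.02857899 0.16310329 0.03125326]
time_s: 7.48
tool_pos: [0.5352, -0.2129, 0.0235]
tcp_rot: [0.007, 1.0, -0.0, 0.0]
force: [-1.4, -0.3, 0.0]
width: 0.0195
grip_force: 35.0
[ 0.53519341 -0.21294726  0.02345735] [-1.4363818  -0.31727794  0.03540239] [ 0.00254773  0.16897745 -0.0484842 ]
```

```bash
python3 -m handwheel '[[10,[-2,0,0],[0,0,0]],[10,[-2,0,0],[0,0,0]]]'; python3 -c "
from h import *
o=r.observe();print(o['moment'])"
python3 -m handwheel '[[10,[-2,0,0],[0,0,0]],[10,[-2,0,0],[0,0,0]]]'; python3 -c "
from h import *
o=r.observe();print(o['moment'])"
```

```text
time_s: 7.72
tool_pos: [0.5371, -0.213, 0.0235]
tcp_rot: [0.007, 1.0, -0.0, -0.0]
force: [-1.2, -0.5, 0.7]
width: 0.0196
grip_force: 35.0
[-0.00458531  0.29686893  0.0440033 ]
time_s: 7.98
tool_pos: [0.539, -0.213, 0.0234]
tcp_rot: [0.007, 1.0, 0.0, -0.0]
force: [-3.2, -0.6, 2.2]
width: 0.0195
grip_force: 35.0
[0.03871981 0.67210217 0.03159512]
```

```bash
python3 -m handwheel '[[10,[-2,0,0],[0,0,0]],[10,[-2,0,0],[0,0,0]]]'; python3 -c "
from h import *
o=r.observe();print(o['force'],o['moment'])"
python3 -m handwheel '[[10,[-2,0,0],[0,0,0]],[10,[-2,0,0],[0,0,0]],[10,[-2,0,0],[0,0,0]]]'; python3 -c "
from h import *
o=r.observe();print(o['force'],o['moment'])
save(grab('wrist'),'w4.png');save(grab('scene'),'s4.png')
a=cv2.imread('pics/s4.png')[130:330,170:330]; cv2.imwrite('pics/s4c.png',cv2.resize(a,(480,600)))"
```

```text
time_s: 8.22
tool_pos: [0.541, -0.213, 0.0234]
tcp_rot: [0.007, 1.0, 0.0, -0.0]
force: [-4.3, 0.0, 3.7]
width: 0.0197
grip_force: 35.0
[-4.25306765  0.03854284  3.71455753] [0.13639303 0.96275242 0.02396219]
time_s: 8.6
tool_pos: [0.5428, -0.2129, 0.0234]
tcp_rot: [0.007, 1.0, 0.0, -0.0]
force: [-6.0, 1.0, 3.8]
width: 0.0194
grip_force: 35.0
[-5.98954324  0.95735381  3.81646691] [0.23193986 1.20813081 0.12168895]
```

View pics/s4c.png

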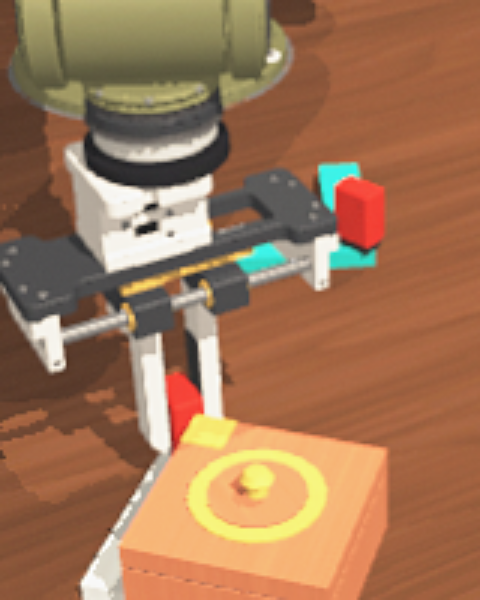

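The square is seated around the plated corner, and its right arm lies along the near face. The forces show both arms bearing. I'll even them out with small shifts and hold.

```bash
python3 -m handwheel '[[10,[0,1,0],[0,0,0]],[10,[0,1,0],[0,0,0]],[10,[0,1,0],[0,0,0]]]'; python3 -c "
from h import *
o=r.observe();print(o['force'],o['moment'])"
python3 -m handwheel '[[10,[0,0,0],[0,0,-1]],[10,[0,0,0],[0,0,-1]],[10,[0,0,0],[0,0,-1]],[10,[0,0,0],[0,0,-1]]]'; python3 -c "
from h import *
o=r.observe();print(o['force'],o['moment'])"
```

```text
time_s: 9.07
tool_pos: [0.5428, -0.212, 0.0235]
tcp_rot: [0.007, 1.0, 0.0, -0.0]
force: [-4.7, 0.4, 3.4]
width: 0.0197
grip_force: 35.0
[-4.68957113  0.38960537  3.42522929] [0.14690079 1.21622729 0.05593713]
time_s: 9.57
tool_pos: [0.5428, -0.212, 0.0234]
tcp_rot: [-0.001, 1.0, 0.0, -0.0]
force: [-5.1, -0.3, 3.9]
width: 0.02
grip_force: 35.0
[-5.05075677 -0.25218389  3.93117271] [ 0.1122429   1.08183835 -0.20503112]
```

```bash
python3 -m handwheel '[[10,[0,0,0],[0,0,0.8]],[10,[0,0,0],[0,0,0.8]],[10,[-1,0,0],[0,0,0.8]],[10,[-1,0,0],[0,0,0.8]],[10,[-1,0,0],[0,0,0.8]],[10,[-1,0,0],[0,0,0.8]]]'; python3 -c "
from h import *
o=r.observe();print(o['force'],o['moment'])"
python3 -m handwheel '[[10,[2,0,0],[0,0,0]],[10,[4,0,0],[0,0,0]],[10,[4,0,0],[0,0,0]],[50,[4,0,0],[0,0,0]],[50,[4,0,0],[0,0,0]],[50,[4,0,0],[0,0,0]],[50,[4,0,0],[0,0,0]],[50,[4,0,-20],[0,0,0]],[50,[4,0,-50],[0,0,0]],[50,[4,0,-90],[0,0,0]],[50,[4,0,-140],[0,0,0]],[50,[4,0,-140],[0,0,0]]]'
```

```text
time_s: 10.32
tool_pos: [0.5432, -0.212, 0.0234]
tcp_rot: [0.005, 1.0, 0.0, -0.001]
force: [-10.1, 0.8, 6.7]
width: 0.02
grip_force: 35.0
[-10.07887952   0.76216961   6.69148132] [ 0.07300237  2.13560716 -0.02263297]
time_s: 11.82
tool_pos: [0.5415, -0.2126, 0.1674]
tcp_rot: [0.005, 1.0, -0.001, 0.003]
force: [-1.3, 0.1, -1.0]
width: 0.05
grip_force: 0.0
```

```bash
python3 -m handwheel '[[50,[50,0,-20],[0,0,0]],[50,[100,0,-40],[0,0,0]],[50,[110,0,-40],[0,0,0]],[50,[110,0,-40],[0,0,0]]]'
python3 -c "
from h import *
save(grab('wrist'),'w5.png');save(grab('top'),'t5.png');a=cv2.imread('pics/t5.png')[90:240,240:400]
b=cv2.imread('pics/w5.png');cv2.imwrite('pics/m5.png',np.hstack([cv2.resize(a,(340,319)),cv2.resize(b,(425,319))]))"
```

```text
time_s: 12.32
tool_pos: [0.43, -0.2109, 0.203]
tcp_rot: [0.006, 1.0, 0.0, -0.0]
force: [-0.2, -0.6, 0.5]
width: 0.05
grip_force: 0.0
```

View pics/m5.png

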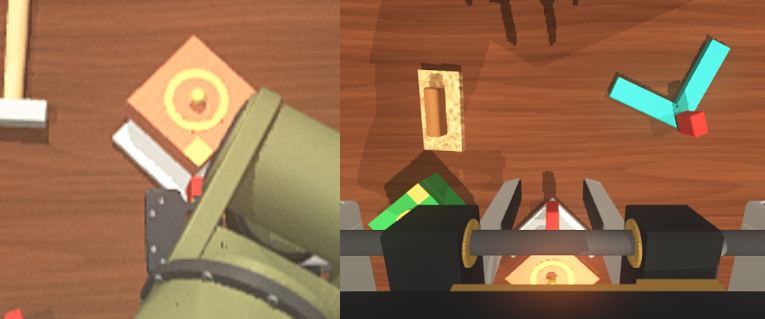

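The square lies around the plated corner with its left arm along the face. The arm hides the right side, so I'll move clear for a final check.

```bash
python3 -m handwheel '[[50,[0,50,-30],[0,0,0]],[50,[0,100,-40],[0,0,0]],[50,[0,160,-40],[0,0,0]],[50,[0,220,-40],[0,0,0]],[50,[0,280,-40],[0,0,0]],[50,[0,290,-40],[0,0,0]],[50,[0,290,-40],[0,0,0]]]'
python3 - <<'E'
from h import *
f=grab('top'); hsv=cv2.cvtColor(f['color'],cv2.COLOR_RGB2HSV)
w=((hsv[...,1]<60)&(hsv[...,2]>130)).astype(np.uint8); w[:140]=0;w[215:]=0;w[:,:285]=0;w[:,385:]=0
for c in cv2.findContours(w,0,1)[0]:
    if cv2.contourArea(c)>60:
        p=cv2.approxPolyDP(c,2.5,True)[:,0]; print(p.tolist(), cast(f,p,.012)[:,:2].round(4).tolist())
a=f['color'][90:240,240:400]; cv2.imwrite('pics/t6.png',cv2.resize(a,None,fx=4,fy=4)[:,:,::-1])
e=np.array([[0,0],[.0707,.0707],[.0495,.0919],[-.0424,0],[.0707,-.0707],[.0495,-.0919]])+[.562,-.213]
print('home outline px',proj(f,np.c_[e,[.012]*6]).round(1).tolist())
E
```

```text
time_s: 13.3
tool_pos: [0.4335, 0.0795, 0.2428]
tcp_rot: [0.005, 1.0, -0.0, -0.001]
force: [0.2, 0.3, -0.5]
width: 0.0502
grip_force: 0.0
[[358, 146], [333, 171], [338, 173], [339, 182], [366, 154]] [[0.6308, -0.2834], [0.568, -0.2181], [0.5626, -0.2301], [0.5399, -0.2313], [0.6097, -0.302]]
[[301, 146], [293, 155], [327, 187], [329, 172]] [[0.6338, -0.142], [0.611, -0.1214], [0.528, -0.2014], [0.5656, -0.2081]]
home outline px [[331.1, 173.4], [301.1, 146.4], [292.9, 154.8], [331.9, 190.3], [358.1, 145.3], [367.1, 153.3]]
```

View pics/t6.png

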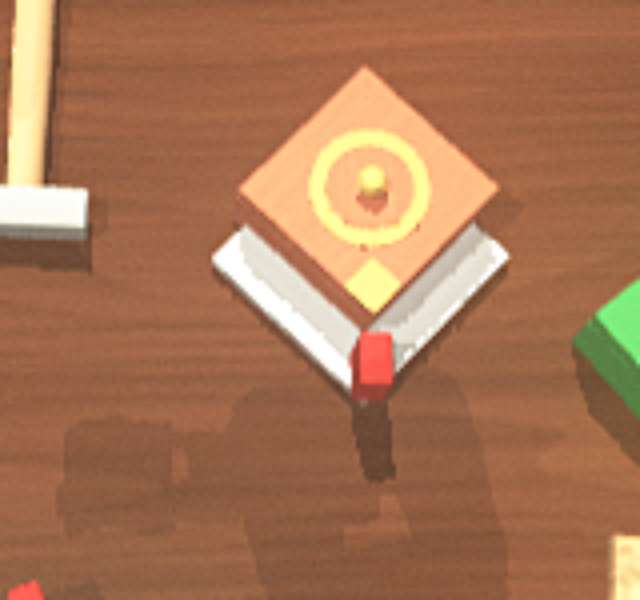

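The unobstructed view shows both arms snug along the two faces. The tips match the home outline within about 1 px.

```bash
python3 -c "
from plant import job; print(job.hand_in())"
```

```text
the job is handed in; nothing more can be done
None
```

I pressed the square around the copper casket's marked corner with about 10 N, released it and left it lying snug, both arms within about 1 px of the home outline; the job is handed in, but no verdict came back.

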